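Open the bun keeper: clear its deck, lift the cover off its stop and slide it back

ROBOT

A 7-joint arm with a two-finger parallel gripper is mounted at the origin on a cart in front of the work surface, level with it; the furniture and walls round the work are solid. World frame = base frame: x ahead of the robot, y to its left, z up, the work surface at z = 0. Lengths are in m, angles in rad, forces in N, time in s.
With the tool pointing down it reaches from about 0.4 to 0.75 m from the base axis. Payload 19.5 kg.
Tool frame: the origin (TCP) lies between the finger pads; the fingertips stand 8 mm ahead of it and the grasp point (between the pads) lies 11 mm behind it; z points along the fingers, y is the line along which they close (so a half turn about z gives the same grasp; the last joint's range is limited). The gripper opens to 85 mm and grips with 20 to 120 N. Pads are 22 mm wide; open, the fingers measure 114 mm over their backs; the gripper's body (76 mm by 85 mm) begins 54 mm behind the grasp point. The pads swing forward as they close: fully open they stand 13 mm farther back than shut.
Start: joints at [1.226, 0.707, -0.028, 1.485, 0.022, 0.951, -0.075], TCP at [0.171, -0.549, 0.239] pointing down, gripper open.
Joint ranges: [-2.71, 2.71], [-0.32, 2.16], [-1.57, 1.52], [0, 2.45], [-1.46, 4.6], [0, 2.02], [-2.83, 2.83]. Speed limits (rad/s): [1.89, 1.89, 2.57, 2.57, 3.01, 3.01, 3.01].

INTERFACE

Orientations are given as a unit quaternion [x, y, z, w].
In Python, from workcell import arm, camrig, ticket gives the robot as it stands (arm), with the cameras (camrig) and the job (ticket).
- The arm moves only by the shell command python3 inch.py 'ROWS'. ROWS is a JSON list of rows, 1 to 10 of them, each an object with the fields rotvec (a list: a rotation vector rx, ry, rz in rad), xyz (a list: dx, dy, dz in m), jaw (the finger opening in m); a field left out counts as zero (the opening has to be given); each row shifts and turns the commanded pose from where the row before left it, along the tool's axes as they then stand; what a row does not reach is not made up. A row lasts 1/12 s, in which the tool goes at most 0.0417 m and 0.125 rad, less where a joint would pass 70% of its speed; a pose out of reach is approached as far as the arm can. The fingers move at their own pace and stop on an object; the grip force is fixed at half the most. Time passes only in rows, so rows that do not move let the fingers close. It prints the time, the measured TCP pose, the force, the opening and the grip force at its end. Input that does not fit is refused with a message, and nothing moves.
- arm.get_state(): the state, without advancing time (a new reading comes with each control period).
- camrig.grab_frame(name): name is "scene" or "top" or "wrist"; returns a dict with "pixels" (420x560x3 uint8, blue, green, red), "mtx" (3x3 intrinsics, pixels), "cam_to_world" (4x4, takes a point from camera to world coordinates). Camera axes: x right, y down, z forward; pixel columns grow to the right and rows downward; lengths in m; the calibration is good to about 2 mm. A picture is of the moment at which its call begins. There is no depth.
- ticket.sign_off(): hands the job in; it is judged then, once.
The state is a dict: "time": time; "joint_positions": joint angles; "joint_velocities": joint speeds; "joint_torque": joint torques, N m; "ee_pos": TCP position; "orientation": TCP orientation; "ft_force": force on the tool from outside, world axes, zero at the start; "moment": the same for the moment, N m; "opening": finger opening in m; "grasp_force": force on a finger pad.
Only numpy, scipy, OpenCV 4.12 (cv2) and the standard library are available. Lean on these libraries where they do the work, as an engineer would, in place of code of your own. Each camera call takes 0.05 s, during which the arm holds its last target. There are 200 camera calls.

TASK

Open the bun keeper for service. First move the seasoning jar that was left on the keeper's flat deck onto the black tray that holds the stack of cups and leave it standing there beside the cups, without knocking them over. Then lift the front of the clear cover over its stop bead, slide the cover all the way back over the deck and leave it lying flat.

Things in the scene. Friction and masses are not known exactly. Their poses are not given: they have to be found in the camera images.
- bun_keeper: Steel countertop bun keeper, fixed to the counter, 332 mm long (x), 220 mm wide (y). Origin on the counter between well and deck; x points from its front end (well with two buns under a clear cover, front face at x = -162 mm) to its back end (housing with a flat deck). 98 mm high guide edges run along both sides. The cover opens by sliding towards +x over the deck.
- bead_top (a point): Middle of the top of the stop bead: a steel ridge 10 mm thick (along x) across the keeper just inside its front rim, 83 mm above the counter. The closed cover's front lip (5 mm thick) hangs in front of it, its lower edge 72 mm above the counter, so the cover cannot slide back more than 4 mm until its front is raised.
- deck (a point): Centre of the flat deck, 85 mm above the counter, 158 mm (keeper's x) by 196 mm (y), closed at its far end by an upstand 19 mm high. The cover slides over it with 2 mm of air, so anything standing on it blocks the cover.
- pull (a point): Middle of the cover's pull: a black round bar 12 mm thick, 110 mm long along the keeper's y, on a slanting leg at each end that brings it 26 mm in front of the lip and, when flat, 122 mm above the counter, nothing below it. Hook it from in front and below with tilted fingers, or pinch it from above. Lifting takes 2 to 3 N; it must rise 15 mm for the lip to clear the bead, may rise 60 mm.
- cover_slide (a joint): How far the cover (aluminium frame, clear pane, 164 x 202 mm) is slid back towards the keeper's +x, in m: 0 to 0.003 closed, over 0.020 the lip is past the bead and the front can be lowered into the well, 0.146 at its stop. About 1 N of friction, no spring.
- cover_tilt (a joint): Pitch of the cover about its rear edge, in rad: 0 flat, grows as the front is lifted; over 0.08 the lip clears the bead; 0.35 is the limit. The hinge line lies 184 mm behind the pull bar, 88 mm above the counter, and slides with the cover. Let go, the cover falls flat.
- salt_jar: Small round seasoning jar with a black cap, 40 mm in diameter, 105 mm tall, 0.08 to 0.15 kg; origin in the centre of its underside, z up along it. It stands on the keeper's deck.
- black_tray: Shallow black tray, 258 mm (x) by 183 mm (y), rim 18 mm high, fixed on the counter; origin at the centre of its underside. Its floor is 2 mm thick and spans x = -107 to 105 mm, y = -72 to 72 mm. The stack of cups stands near its +x end; the rest is free.
- dip_cups: Stack of clear dip cups, 66 mm wide, 73 mm tall, light; origin in the centre of its underside. Stands on the black tray.

How it is judged:
By the outcome, as a careful person would: the job done as asked, in the order asked, and still so for the second after the job is handed in, with the robot touching nothing.
It also fails if it takes over 58 s, if anything falls off the work surface, if the arm or the gripper's body presses on something with over 40 N, if the wrist force passes 120 N, or if a joint passes its speed limit or range.

## Working session

There is one attempt and no reset: what is moved stays moved. The work goes in short steps, Python scripts to look and compute and a shell command to move; the robot and the scene stay as the last step left them, time stands still between calls to the robot, and variables do not carry over. Pictures are saved under pics/ and viewed, at most 10 in all, crops included, and the job is handed in when it is done.

```bash
ls; mkdir -p pics
python3 - <<'E'
from workcell import arm, camrig, ticket
import cv2,numpy as np
ims=[]
for n in ["scene","top"]:
    f=camrig.grab_frame(n); np.savez(f"pics/{n}0.npz",**f); cv2.imwrite(f"pics/{n}0.png",f["pixels"]); print(n,f["mtx"].round(1).tolist(),f["cam_to_world"].round(3).tolist())
s=arm.get_state(); print(s["time"],s["ee_pos"],s["orientation"],s["opening"])
E
```

```text
inch.py
pics
workcell.py
scene [[545.4, 0.0, 276.8], [0.0, 545.4, 213.5], [0.0, 0.0, 1.0]] [[-0.733, -0.323, 0.599, -0.228], [-0.68, 0.329, -0.656, 0.856], [0.015, -0.888, -0.46, 0.709], [0.0, 0.0, 0.0, 1.0]]
top [[445.4, 0.0, 277.0], [0.0, 445.4, 215.9], [0.0, 0.0, 1.0]] [[0.022, -0.987, 0.159, 0.38], [-1.0, -0.019, 0.02, 0.009], [-0.017, -0.159, -0.987, 1.215], [0.0, 0.0, 0.0, 1.0]]
0.1 [ 0.17139123 -0.54862727  0.23885505] [ 9.88562213e-01  1.50812759e-01 -8.87186366e-05 -5.04894054e-04] 0.08510545689714037
```

View pics/scene0.png

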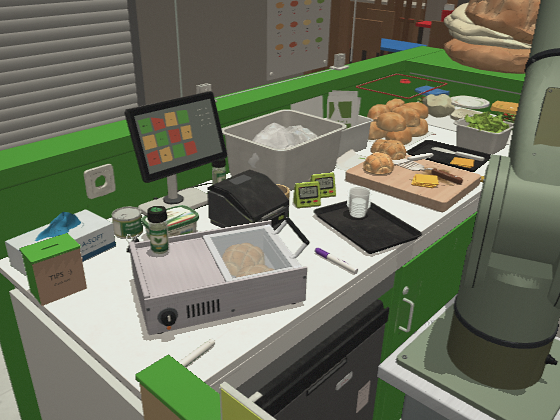

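View pics/top0.png

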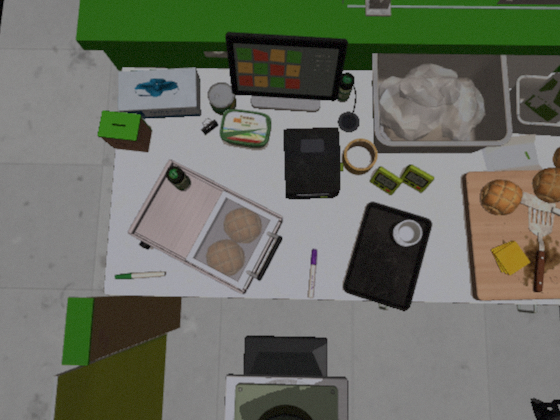

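The scene view shows the jar at about (157,228), the keeper in front and the pull bar at about (292,238). The top view shows the jar cap at (178,178), the pull at (270,257), the tray at (388,255) and the cups at (406,233). I'll enlarge both.

Run:
```python
import cv2,numpy as np
a=cv2.imread("pics/scene0.png")[185:345,120:320]; b=cv2.imread("pics/top0.png")[150:310,120:320]
cv2.imwrite("pics/cs.png",cv2.resize(a,None,fx=3.7,fy=3.7,interpolation=cv2.INTER_CUBIC))
cv2.imwrite("pics/ct.png",cv2.resize(b,None,fx=3.7,fy=3.7,interpolation=cv2.INTER_CUBIC))
```

```text
(no output)
```

View pics/cs.png

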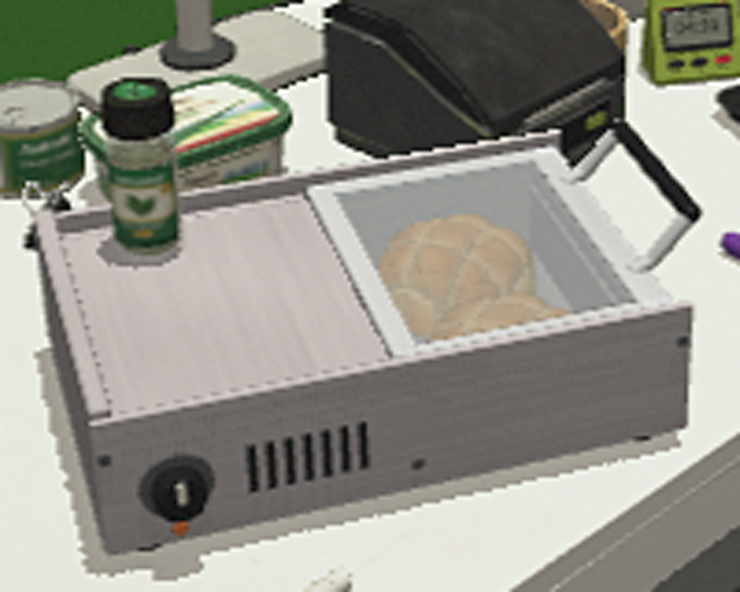

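View pics/ct.png

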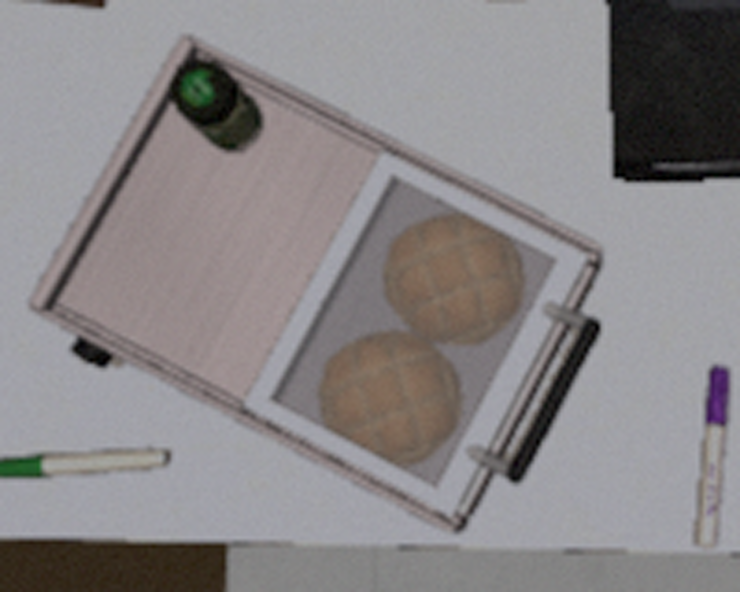

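The scene crop shows bar ends at crop (620,125) and (695,215), and the cap top at (137,88). The top crop shows bar ends at (597,323) and (515,475), the cap at (200,88), and guide-edge corners at (190,38), (38,302), (597,250) and (462,525).

```bash
cat > h.py <<'E'
import cv2,numpy as np
def load(n):
    f=np.load(n); return f["pixels"],f["mtx"],f["cam_to_world"]
def ray(K,T,p):
    d=T[:3,:3]@np.linalg.solve(K,[p[0],p[1],1.]); return T[:3,3],d/np.linalg.norm(d)
def plane(K,T,p,z):
    o,d=ray(K,T,p); return o+d*(z-o[2])/d[2]
def tri(*vs):
    A=np.zeros((3,3));b=np.zeros(3);R=[ray(*v) for v in vs]
    for o,d in R: P=np.eye(3)-np.outer(d,d);A+=P;b+=P@o
    x=np.linalg.solve(A,b); return x,max(np.linalg.norm((np.eye(3)-np.outer(d,d))@(x-o)) for o,d in R)
E
python3 - <<'E'
from h import *
S,Ks,Ts=load("pics/scene0.npz");T,Kt,Tt=load("pics/top0.npz")
cs=lambda x,y:(Ks,Ts,(x/3.7+120,y/3.7+185)); ct=lambda x,y:(Kt,Tt,(x/3.7+120,y/3.7+150))
for n,a,b in [("bar far",(620,126),(597,323)),("bar near",(694,214),(515,477)),("cap",(137,90),(200,88)),("jarbase",(147,238),(236,135)),
  ("corner LF",(690,310),(462,525))]:
    x,e=tri(cs(*a),ct(*b)); print(n,x.round(4),round(e,4))
C=np.array([plane(*ct(*p),.098) for p in [(190,38),(38,302),(597,250),(462,525)]]); print(C.round(3))
d1=C[0]-C[2];d2=C[1]-C[3]; print("xdir",np.degrees(np.arctan2(d1[1],d1[0])),np.degrees(np.arctan2(d2[1],d2[0])),np.linalg.norm(d1),np.linalg.norm(d2),C.mean(0))
# tray
g=T.max(2); m=((g<60)*255).astype(np.uint8); m[:200]=0;m[:, :340]=0;m[:,435:]=0;m[310:]=0
m=cv2.morphologyEx(m,cv2.MORPH_OPEN,np.ones((5,5)))
c=max(cv2.findContours(m,0,2)[0],key=cv2.contourArea); r=cv2.minAreaRect(c);bp=cv2.boxPoints(r);print(r)
P=np.array([plane(Kt,Tt,p,.018) for p in bp]);print(P.round(3),P.mean(0).round(3),[np.linalg.norm(P[i]-P[i-1]).round(3) for i in range(4)])
print("cups top",plane(Kt,Tt,(406.5,232),.075))
print("cups scene base",plane(Ks,Ts,(358,213),.002))
E
```

```text
bar far [0.5026 0.0191 0.1187] 0.0005
bar near [0.3993 0.0709 0.1195] 0.0007
cap [0.6414 0.2765 0.1881] 0.001
jarbase [0.636  0.2779 0.092 ] 0.0037
corner LF [0.3678 0.1084 0.0857] 0.0003
[[0.701 0.31  0.098]
 [0.512 0.404 0.098]
 [0.556 0.021 0.098]
 [0.368 0.107 0.098]]
xdir 63.31060104890566 64.023551962299 0.3239725959235376 0.3298743945578807 [0.5341614  0.21035194 0.098     ]
((387.69427490234375, 255.93948364257812), (69.35648345947266, 95.09004974365234), 16.389541625976562)
[[ 0.373 -0.14   0.018]
 [ 0.62  -0.214  0.018]
 [ 0.569 -0.392  0.018]
 [ 0.326 -0.314  0.018]] [ 0.472 -0.265  0.018] [np.float64(0.18), np.float64(0.258), np.float64(0.186), np.float64(0.255)]
cups top [ 0.52795158 -0.30095492  0.075     ]
cups scene base [ 0.52851083 -0.31405339  0.002     ]
```

```bash
cat > d.py <<'E'
# distance to go, in tool axes: d.py x y z
import sys,numpy as np
from scipy.spatial.transform import Rotation as R
from workcell import arm, camrig, ticket
s=arm.get_state();r=R.from_quat(s["orientation"]);v=np.array(sys.argv[1:4],float)
print("t",round(s["time"],2),"p",s["ee_pos"].round(4),"tool",r.inv().apply(v-s["ee_pos"]).round(4),"axes",r.as_matrix().round(3).tolist(),"j",np.round(s["joint_positions"],2),"F",np.round(s["ft_force"],1))
E
python3 inch.py '[{"rotvec":[0, 0, -0.125], "jaw":0.085}, {"rotvec":[0, 0, -0.125], "jaw":0.085}, {"rotvec":[0, 0, -0.125], "jaw":0.085}, {"rotvec":[0, 0, -0.125], "jaw":0.085}, {"rotvec":[0, 0, -0.125], "jaw":0.085}, {"rotvec":[0, 0, -0.125], "jaw":0.085}, {"rotvec":[0, 0, -0.125], "jaw":0.085}, {"rotvec":[0, 0, -0.125], "jaw":0.085}, {"rotvec":[0, 0, -0.125], "jaw":0.085}, {"rotvec":[0, 0, -0.125], "jaw":0.085}]'
python3 inch.py '[{"rotvec":[0, 0, -0.125], "jaw":0.085}, {"rotvec":[0, 0, -0.125], "jaw":0.085}, {"rotvec":[0, 0, -0.125], "jaw":0.085}, {"rotvec":[0, 0, -0.125], "jaw":0.085}, {"rotvec":[0, 0, -0.125], "jaw":0.085}, {"rotvec":[0, 0, -0.125], "jaw":0.085}, {"rotvec":[0, 0, -0.125], "jaw":0.085}, {"rotvec":[0, 0, -0.125], "jaw":0.085}, {"rotvec":[0, 0, -0.125], "jaw":0.085}, {"jaw":0.085}]'
python3 d.py 0.45 -0.25 0.26
```

```text
time: 0.93
ee_pos: [0.1714, -0.5487, 0.239]
orientation: [0.711, 0.703, 0.0, -0.0]
ft_force: [0.0, 0.4, -0.9]
opening: 0.0847
grasp_force: 0.0
time: 1.77
ee_pos: [0.1712, -0.5488, 0.2389]
orientation: [0.227, 0.974, 0.0, -0.0]
ft_force: [0.7, -0.6, 0.7]
opening: 0.0848
grasp_force: 0.0
t 1.77 p [ 0.1712 -0.5488  0.2389] tool [-0.1181  0.3913 -0.0209] axes [[-0.897, 0.442, -0.0], [0.442, 0.897, 0.001], [0.0, 0.001, -1.0]] j [ 1.56  0.78 -0.72  1.47  0.55  1.09  1.84] F [ 0.7 -0.6  0.7]
```

```bash
python3 inch.py '[{"xyz":[-0.012, 0.039, -0.002], "jaw":0.085}, {"xyz":[-0.012, 0.039, -0.002], "jaw":0.085}, {"xyz":[-0.012, 0.039, -0.002], "jaw":0.085}, {"xyz":[-0.012, 0.039, -0.002], "jaw":0.085}, {"xyz":[-0.012, 0.039, -0.002], "jaw":0.085}, {"xyz":[-0.012, 0.039, -0.002], "jaw":0.085}, {"xyz":[-0.012, 0.039, -0.002], "jaw":0.085}, {"xyz":[-0.012, 0.039, -0.002], "jaw":0.085}, {"xyz":[-0.012, 0.039, -0.002], "jaw":0.085}, {"xyz":[-0.012, 0.039, -0.002], "jaw":0.085}]'
python3 d.py 0.56 0.20 0.26
```

```text
time: 2.6
ee_pos: [0.4543, -0.2521, 0.2594]
orientation: [0.232, 0.973, -0.0, -0.0]
ft_force: [1.2, -0.9, -0.4]
opening: 0.0847
grasp_force: 0.0
t 2.6 p [ 0.4543 -0.2521  0.2594] tool [ 0.11    0.451  -0.0006] axes [[-0.892, 0.452, -0.0], [0.452, 0.892, 0.0], [0.0, -0.0, -1.0]] j [ 0.81  0.66 -0.68  1.64  0.47  1.01  1.08] F [ 1.2 -0.9 -0.4]
```

```bash
python3 inch.py '[{"xyz":[0.009, 0.04, 0], "jaw":0.085}, {"xyz":[0.009, 0.04, 0], "jaw":0.085}, {"xyz":[0.009, 0.04, 0], "jaw":0.085}, {"xyz":[0.009, 0.04, 0], "jaw":0.085}, {"xyz":[0.009, 0.04, 0], "jaw":0.085}, {"xyz":[0.009, 0.04, 0], "jaw":0.085}, {"xyz":[0.009, 0.04, 0], "jaw":0.085}, {"xyz":[0.009, 0.04, 0], "jaw":0.085}, {"xyz":[0.009, 0.04, 0], "jaw":0.085}, {"xyz":[0.009, 0.04, 0], "jaw":0.085}]'
python3 - <<'E'
from workcell import arm, camrig, ticket
import cv2,numpy as np
f=camrig.grab_frame("wrist"); np.savez("pics/w1.npz",**f); cv2.imwrite("pics/w1.png",f["pixels"])
E
python3 d.py 0.641 0.277 0.26
```

```text
time: 3.43
ee_pos: [0.5518, 0.1464, 0.2593]
orientation: [0.232, 0.973, -0.0, -0.0]
ft_force: [1.3, -1.2, 0.2]
opening: 0.085
grasp_force: 0.0
t 3.48 p [0.5517 0.1551 0.2593] tool [-2.580e-02  1.489e-01 -1.000e-04] axes [[-0.896, 0.445, -0.0], [0.445, 0.896, 0.005], [0.003, 0.005, -1.0]] j [-0.03  0.73 -0.61  1.45  0.44  1.1   0.39] F [-2.5 13.7 -1.6]
```

View pics/w1.png

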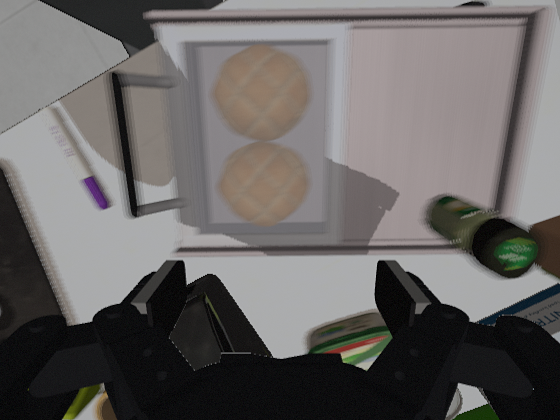

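The wrist view (slightly motion-blurred) shows the jar cap at (513,248), the bar at (125,145), and no contact so far. I'll move over the jar.

```bash
python3 inch.py '[{"xyz":[-0.006, 0.037, 0], "jaw":0.085}, {"xyz":[-0.006, 0.037, 0], "jaw":0.085}, {"xyz":[-0.006, 0.037, 0], "jaw":0.085}, {"xyz":[-0.006, 0.037, 0], "jaw":0.085}, {"jaw":0.085}, {"jaw":0.085}]'
python3 d.py 0.641 0.277 0.142
python3 - <<'E'
from workcell import arm, camrig, ticket
import cv2,numpy as np
from h import *
f=camrig.grab_frame("wrist"); np.savez("pics/w2.npz",**f); cv2.imwrite("pics/w2.png",f["pixels"])
T=f["cam_to_world"];K=f["mtx"];print(T[:3,3])
p=T[:3,:3].T@(np.array([.641,.277,.188])-T[:3,3]); print("expect cap at",K@p/p[2])
E
```

```text
time: 3.98
ee_pos: [0.637, 0.2642, 0.2582]
orientation: [0.231, 0.973, 0.0, -0.001]
ft_force: [-0.0, -0.4, 0.6]
opening: 0.0851
grasp_force: 0.0
t 3.98 p [0.637  0.2642 0.2582] tool [0.0021 0.0132 0.1162] axes [[-0.893, 0.449, -0.001], [0.449, 0.893, 0.0], [0.001, -0.0, -1.0]] j [-0.25  0.94 -0.57  0.92  0.46  1.39  0.4 ] F [-0.  -0.4  0.6]
[0.57650027 0.29438476 0.39229498]
expect cap at [300.81357943 222.60651185   1.        ]
```

View pics/w2.png

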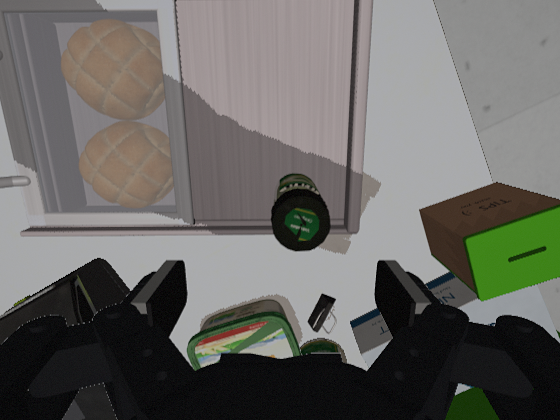

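The cap is centred at about (301,220), against a predicted (301,223), so the fix is confirmed. I'll descend and grip.

```bash
python3 inch.py '[{"xyz":[0.002, 0.013, 0], "jaw":0.085}, {"xyz":[0, 0, 0.03], "jaw":0.085}, {"xyz":[0, 0, 0.03], "jaw":0.085}, {"xyz":[0, 0, 0.03], "jaw":0.085}, {"xyz":[0, 0, 0.026], "jaw":0.085}, {"jaw":0.085}, {"jaw":0.085}]'
python3 d.py 0.641 0.277 0.142
python3 inch.py '[{"jaw":0.03}, {"jaw":0.03}, {"jaw":0.03}, {"jaw":0.03}, {"jaw":0.03}, {"jaw":0.03}, {"jaw":0.03}, {"jaw":0.03}]'
```

```text
time: 4.62
ee_pos: [0.6411, 0.274, 0.1438]
orientation: [0.231, 0.973, -0.0, -0.0]
ft_force: [0.4, 0.2, 1.1]
opening: 0.085
grasp_force: 0.0
t 4.62 p [0.6411 0.274  0.1438] tool [0.0015 0.0026 0.0018] axes [[-0.893, 0.449, -0.001], [0.449, 0.893, -0.001], [0.0, -0.001, -1.0]] j [-0.26  1.05 -0.54  1.05  0.51  1.16  0.34] F [0.4 0.2 1.1]
time: 5.28
ee_pos: [0.6418, 0.2755, 0.1447]
orientation: [0.23, 0.973, 0.001, 0.001]
ft_force: [1.1, 0.9, 8.2]
opening: 0.0396
grasp_force: 59.0
```

```bash
python3 inch.py '[{"xyz":[0, 0, -0.02], "jaw":0.03}, {"xyz":[0, 0, -0.03], "jaw":0.03}, {"xyz":[0, 0, -0.03], "jaw":0.03}, {"xyz":[0, 0, -0.03], "jaw":0.03}, {"xyz":[0, 0, -0.025], "jaw":0.03}, {"jaw":0.03}]'
python3 d.py 0.4385 -0.255 0.28
```

```text
time: 5.78
ee_pos: [0.642, 0.2759, 0.2839]
orientation: [0.23, 0.973, 0.002, 0.002]
ft_force: [0.4, -0.6, -1.7]
opening: 0.0393
grasp_force: 60.2
t 5.78 p [0.642  0.2759 0.2839] tool [-0.0558 -0.5659  0.0007] axes [[-0.894, 0.448, 0.006], [0.448, 0.894, 0.004], [-0.004, 0.006, -1.0]] j [-0.28  0.94 -0.57  0.82  0.45  1.47  0.42] F [ 0.4 -0.6 -1.7]
```

```bash
python3 inch.py '[{"xyz":[-0.002, -0.02, 0], "jaw":0.03}, {"xyz":[-0.0035, -0.035, 0], "jaw":0.03}, {"xyz":[-0.0035, -0.035, 0], "jaw":0.03}, {"xyz":[-0.0035, -0.035, 0], "jaw":0.03}, {"xyz":[-0.0035, -0.035, 0], "jaw":0.03}, {"xyz":[-0.0035, -0.035, 0], "jaw":0.03}, {"xyz":[-0.0035, -0.035, 0], "jaw":0.03}, {"xyz":[-0.0035, -0.035, 0], "jaw":0.03}, {"xyz":[-0.0035, -0.035, 0], "jaw":0.03}, {"xyz":[-0.0035, -0.035, 0], "jaw":0.03}]'
python3 inch.py '[{"xyz":[-0.0035, -0.035, 0], "jaw":0.03}, {"xyz":[-0.0035, -0.035, 0], "jaw":0.03}, {"xyz":[-0.0035, -0.035, 0], "jaw":0.03}, {"xyz":[-0.0035, -0.035, 0], "jaw":0.03}, {"xyz":[-0.0035, -0.035, 0], "jaw":0.03}, {"xyz":[-0.003, -0.03, 0], "jaw":0.03}, {"xyz":[-0.002, -0.02, 0], "jaw":0.03}, {"jaw":0.03}, {"jaw":0.03}]'
python3 d.py 0.4385 -0.255 0.065
python3 - <<'E'
from workcell import arm, camrig, ticket
import cv2,numpy as np
s=camrig.grab_frame("scene")["pixels"][150:290,270:450]; f=camrig.grab_frame("top")
np.savez("pics/top2.npz",**f)
t=f["pixels"][190:330,330:450]
cv2.imwrite("pics/h.png",np.hstack([cv2.resize(s,(540,420)),cv2.resize(t,(260,303)).repeat(1,0)[:303] if 0 else cv2.copyMakeBorder(cv2.resize(t,(260,303)),0,117,0,0,0)]))
E
```

```text
time: 6.62
ee_pos: [0.5204, -0.041, 0.2785]
orientation: [0.23, 0.973, -0.0, 0.0]
ft_force: [0.9, -0.5, -2.7]
opening: 0.0395
grasp_force: 60.4
time: 7.37
ee_pos: [0.4404, -0.2514, 0.2782]
orientation: [0.231, 0.973, 0.0, -0.0]
ft_force: [-0.0, 0.3, -1.3]
opening: 0.0392
grasp_force: 60.5
t 7.37 p [ 0.4404 -0.2514  0.2782] tool [ 1.000e-04 -4.100e-03  2.132e-01] axes [[-0.894, 0.449, -0.0], [0.449, 0.894, 0.0], [0.0, 0.0, -1.0]] j [ 0.83  0.62 -0.69  1.65  0.45  1.03  1.11] F [-0.   0.3 -1.3]
```

View pics/h.png

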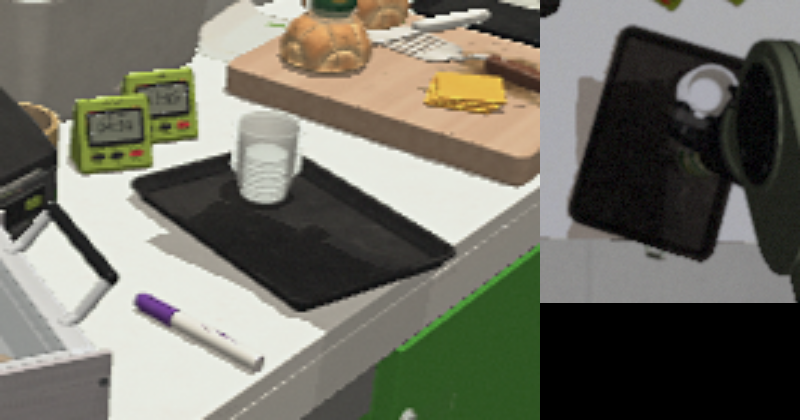

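Held jar is high over the tray (the parallax makes it look close to the cups in the top view). The cups stand at about scene (358,200). The computed gap is about 45 mm. Lowering.

```bash
python3 inch.py '[{"xyz":[0, -0.004, 0.03], "jaw":0.03}, {"xyz":[0, 0, 0.035], "jaw":0.03}, {"xyz":[0, 0, 0.035], "jaw":0.03}, {"xyz":[0, 0, 0.035], "jaw":0.03}, {"xyz":[0, 0, 0.035], "jaw":0.03}, {"xyz":[0, 0, 0.025], "jaw":0.03}, {"xyz":[0, 0, 0.012], "jaw":0.03}, {"xyz":[0, 0, 0.003], "jaw":0.03}, {"jaw":0.03}, {"jaw":0.03}]'
python3 inch.py '[{"xyz":[0, 0, 0.002], "jaw":0.03}, {"jaw":0.03}, {"jaw":0.03}]'
```

```text
time: 8.3
ee_pos: [0.4398, -0.254, 0.0692]
orientation: [0.229, 0.973, 0.0, 0.001]
ft_force: [-0.7, 0.0, -0.1]
opening: 0.0394
grasp_force: 60.5
time: 8.55
ee_pos: [0.4393, -0.2545, 0.0669]
orientation: [0.23, 0.973, -0.0, 0.0]
ft_force: [0.7, -0.1, -1.3]
opening: 0.0394
grasp_force: 60.5
```

```bash
python3 inch.py '[{"xyz":[0, 0, 0.002], "jaw":0.03}, {"jaw":0.03}, {"jaw":0.03}]';python3 inch.py '[{"xyz":[0, 0, 0.002], "jaw":0.03}, {"jaw":0.03}, {"jaw":0.03}]' | tail -4
```

```text
time: 8.8
ee_pos: [0.4391, -0.2543, 0.0643]
orientation: [0.23, 0.973, 0.0, 0.0]
ft_force: [-0.3, -0.6, -1.9]
opening: 0.0391
grasp_force: 60.5
orientation: [0.23, 0.973, 0.0, -0.0]
ft_force: [0.1, -0.1, -0.9]
opening: 0.0392
grasp_force: 60.7
```

```bash
python3 inch.py '[{"xyz":[0, 0, 0.0015], "jaw":0.03}, {"jaw":0.03}, {"jaw":0.03}]'|egrep 'pos|ft'
```

```text
ee_pos: [0.4398, -0.2537, 0.0615]
ft_force: [-1.5, 5.1, 16.8]
```

Contact (17 N). Releasing and retreating straight up.

```bash
python3 inch.py '[{"xyz":[0, 0, -0.001], "jaw":0.05}, {"jaw":0.06}, {"jaw":0.085}, {"jaw":0.085}, {"jaw":0.085}, {"jaw":0.085}, {"jaw":0.085}]'
python3 inch.py '[{"xyz":[0, 0, -0.02], "jaw":0.085}, {"xyz":[0, 0, -0.035], "jaw":0.085}, {"xyz":[0, 0, -0.035], "jaw":0.085}, {"xyz":[0, 0, -0.035], "jaw":0.085}, {"xyz":[0, 0, -0.035], "jaw":0.085}, {"xyz":[0, 0, -0.03], "jaw":0.085}, {"jaw":0.085}]'
python3 d.py 0.451 0.045 0.20
python3 - <<'E'
from workcell import arm, camrig, ticket
import cv2,numpy as np
s=camrig.grab_frame("scene")["pixels"][150:290,270:450]; f=camrig.grab_frame("wrist");
cv2.imwrite("pics/h2.png",np.hstack([cv2.resize(s,(450,350)),cv2.resize(f["pixels"],(350,350))]))
E
```

```text
time: 9.88
ee_pos: [0.4391, -0.2543, 0.0618]
orientation: [0.23, 0.973, 0.0, -0.0]
ft_force: [-1.0, 0.4, -0.7]
opening: 0.0851
grasp_force: 0.0
time: 10.47
ee_pos: [0.4405, -0.2546, 0.2567]
orientation: [0.23, 0.973, -0.001, 0.003]
ft_force: [0.3, 0.3, 1.4]
opening: 0.0853
grasp_force: 0.0
t 10.47 p [ 0.4405 -0.2546  0.2567] tool [0.125  0.2726 0.0559] axes [[-0.894, 0.447, 0.006], [0.447, 0.894, -0.003], [-0.007, 0.0, -1.0]] j [ 0.83  0.65 -0.68  1.69  0.48  0.97  1.08] F [0.3 0.3 1.4]
```

View pics/h2.png

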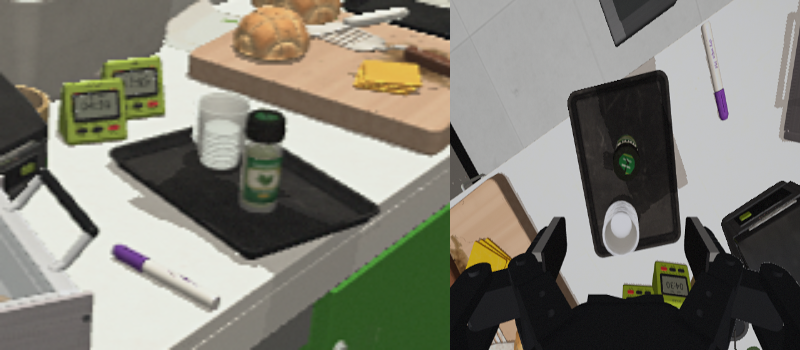

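The jar stands upright on the tray at scene crop (263,165), clear of the upright cups at (222,130). Now to above the pull bar.

```bash
python3 inch.py '[{"xyz":[0.015, 0.034, 0.007], "jaw":0.085}, {"xyz":[0.015, 0.034, 0.007], "jaw":0.085}, {"xyz":[0.015, 0.034, 0.007], "jaw":0.085}, {"xyz":[0.016, 0.034, 0.007], "jaw":0.085}, {"xyz":[0.016, 0.034, 0.007], "jaw":0.085}, {"xyz":[0.016, 0.034, 0.007], "jaw":0.085}, {"xyz":[0.016, 0.034, 0.007], "jaw":0.085}, {"xyz":[0.016, 0.034, 0.007], "jaw":0.085}, {"jaw":0.085}, {"jaw":0.085}]'
python3 d.py 0.451 0.045 0.122
python3 - <<'E'
from workcell import arm, camrig, ticket
from h import *
f=camrig.grab_frame("wrist"); np.savez("pics/w3.npz",**f); I=f["pixels"];T=f["cam_to_world"];K=f["mtx"]
for P in [(.5026,.0191,.12),(.3993,.0709,.12),(.451,.045,.12)]:
    p=T[:3,:3].T@(np.array(P)-T[:3,3]); print("expect",(K@p/p[2])[:2].round(1))
cv2.imwrite("pics/w3.png",I)
E
```

```text
time: 11.4
ee_pos: [0.4483, 0.0466, 0.1949]
orientation: [0.228, 0.974, -0.0, -0.001]
ft_force: [0.2, -0.7, -0.4]
opening: 0.0853
grasp_force: 0.0
t 11.4 p [0.4483 0.0466 0.1949] tool [-0.0033 -0.0002  0.0729] axes [[-0.896, 0.443, -0.002], [0.443, 0.896, 0.0], [0.002, -0.001, -1.0]] j [ 0.15  0.65 -0.56  1.97  0.53  0.68  0.37] F [ 0.2 -0.7 -0.4]
expect [280.4 302.1]
expect [281.4 142.5]
expect [280.9 228. ]
```

View pics/w3.png

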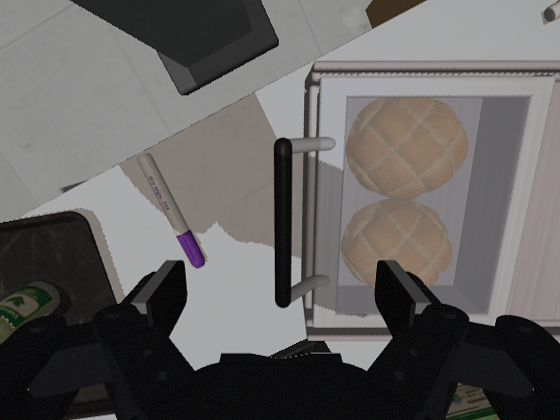

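The bar runs from (283,140) to (283,304), within 2 px of prediction, centred between the fingers. Descend and pinch.

```bash
python3 inch.py '[{"xyz":[-0.003, 0.001, 0.025], "jaw":0.085}, {"xyz":[0, 0, 0.025], "jaw":0.085}, {"xyz":[0, 0, 0.02], "jaw":0.085}, {"xyz":[0, 0, 0.004], "jaw":0.085}, {"jaw":0.085}, {"jaw":0.085}]'
python3 inch.py '[{"jaw":0.04}, {"jaw":0.02}, {"jaw":0.005}, {"jaw":0.005}, {"jaw":0.005}, {"jaw":0.005}, {"jaw":0.005}, {"jaw":0.005}, {"jaw":0.005}]'
```

```text
time: 11.95
ee_pos: [0.4523, 0.0438, 0.1225]
orientation: [0.23, 0.973, 0.0, 0.0]
ft_force: [-0.4, 0.4, 0.2]
opening: 0.0849
grasp_force: 0.0
time: 12.7
ee_pos: [0.4523, 0.0447, 0.122]
orientation: [0.23, 0.973, 0.0, 0.0]
ft_force: [1.7, 4.0, 2.4]
opening: 0.0092
grasp_force: 58.6
```

Opening reads 9.2 mm on a 12 mm bar, so it may be pinched near the tips. I'll regrip 6 mm deeper.

```bash
python3 inch.py '[{"jaw":0.035}, {"jaw":0.035}, {"jaw":0.035}, {"xyz":[0, 0, 0.006], "jaw":0.035}, {"jaw":0.035}, {"jaw":0.005}, {"jaw":0.005}, {"jaw":0.005}, {"jaw":0.005}, {"jaw":0.005}]'
python3 inch.py '[{"jaw":0.005}, {"jaw":0.005}]'
```

```text
time: 13.53
ee_pos: [0.4523, 0.0448, 0.116]
orientation: [0.23, 0.973, 0.0, 0.0]
ft_force: [1.2, 5.1, -1.0]
opening: 0.0096
grasp_force: 58.4
time: 13.7
ee_pos: [0.4523, 0.0448, 0.1159]
orientation: [0.23, 0.973, 0.0, 0.0]
ft_force: [1.5, 5.4, -1.0]
opening: 0.0095
grasp_force: 58.4
```

Same reading, so it's a solid pinch. Lift along the arc.

```bash
python3 inch.py '[{"rotvec":[0.035, 0, 0], "xyz":[0, 0.001, -0.0065], "jaw":0.005}, {"rotvec":[0.035, 0, 0], "xyz":[0, 0.001, -0.0065], "jaw":0.005}, {"rotvec":[0.035, 0, 0], "xyz":[0, 0.001, -0.0065], "jaw":0.005}, {"rotvec":[0.035, 0, 0], "xyz":[0, 0.001, -0.0065], "jaw":0.005}, {"rotvec":[0.02, 0, 0], "xyz":[0, 0.001, -0.004], "jaw":0.005}, {"jaw":0.005}, {"jaw":0.005}]'; python3 d.py 0.476 0.092 0.146
```

```text
time: 14.28
ee_pos: [0.4553, 0.051, 0.1452]
orientation: [0.229, 0.97, -0.077, -0.018]
ft_force: [1.7, 6.4, -5.5]
opening: 0.0097
grasp_force: 59.0
t 14.28 p [0.4553 0.051  0.1452] tool [-0.0002  0.0453 -0.008 ] axes [[-0.895, 0.441, -0.07], [0.447, 0.883, -0.141], [-0.0, -0.158, -0.987]] j [-0.03  0.76 -0.42  1.91  0.61  0.73  0.25] F [ 1.7  6.4 -5.5]
```

```bash
python3 inch.py '[{"xyz":[0, 0.0075, -0.0012], "jaw":0.005}, {"xyz":[0, 0.0075, -0.0012], "jaw":0.005}, {"xyz":[0, 0.0075, -0.0012], "jaw":0.005}, {"xyz":[0, 0.0075, -0.0012], "jaw":0.005}, {"xyz":[0, 0.0075, -0.0012], "jaw":0.005}, {"xyz":[0, 0.0075, -0.0012], "jaw":0.005}, {"jaw":0.005}, {"jaw":0.005}]'; python3 d.py 0.476 0.092 0.146
```

```text
time: 14.95
ee_pos: [0.4756, 0.0918, 0.1452]
orientation: [0.229, 0.97, -0.078, -0.018]
ft_force: [-3.3, 1.8, -1.7]
opening: 0.0097
grasp_force: 59.2
t 14.95 p [0.4756 0.0918 0.1452] tool [-0.0002  0.0002 -0.0008] axes [[-0.895, 0.441, -0.071], [0.447, 0.883, -0.142], [0.0, -0.159, -0.987]] j [-0.09  0.79 -0.43  1.81  0.57  0.81  0.24] F [-3.3  1.8 -1.7]
```

```bash
python3 inch.py '[{"rotvec":[-0.032, 0, 0], "xyz":[0, -0.001, 0.006], "jaw":0.005}, {"rotvec":[-0.032, 0, 0], "xyz":[0, -0.001, 0.006], "jaw":0.005}, {"rotvec":[-0.032, 0, 0], "xyz":[0, -0.001, 0.006], "jaw":0.005}, {"rotvec":[-0.032, 0, 0], "xyz":[0, -0.001, 0.006], "jaw":0.005}, {"rotvec":[-0.032, 0, 0], "xyz":[0, -0.001, 0.006], "jaw":0.005}, {"jaw":0.005}, {"jaw":0.005}]'; python3 d.py 0.5176 0.1753 0.116
```

```text
time: 15.53
ee_pos: [0.4717, 0.0837, 0.1161]
orientation: [0.23, 0.973, -0.001, -0.0]
ft_force: [-4.5, 1.8, -1.7]
opening: 0.01
grasp_force: 59.3
t 15.53 p [0.4717 0.0837 0.1161] tool [ 0.      0.1025 -0.    ] axes [[-0.894, 0.448, -0.001], [0.448, 0.894, -0.001], [0.0, -0.001, -1.0]] j [-0.    0.8  -0.43  1.96  0.64  0.52  0.22] F [-4.5  1.8 -1.7]
```

```bash
python3 inch.py '[{"xyz":[0, 0.01, 0], "jaw":0.005}, {"xyz":[0, 0.01, 0], "jaw":0.005}, {"xyz":[0, 0.01, 0], "jaw":0.005}, {"xyz":[0, 0.01, 0], "jaw":0.005}, {"xyz":[0, 0.01, 0], "jaw":0.005}, {"xyz":[0, 0.01, 0], "jaw":0.005}, {"xyz":[0, 0.01, 0], "jaw":0.005}, {"xyz":[0, 0.01, 0], "jaw":0.005}, {"xyz":[0, 0.01, 0], "jaw":0.005}, {"xyz":[0, 0.008, 0], "jaw":0.005}]'; python3 inch.py '[{"xyz":[0, 0.003, 0], "jaw":0.005}, {"jaw":0.005}, {"jaw":0.005}]'; python3 d.py 0.5176 0.1753 0.116
```

```text
time: 16.37
ee_pos: [0.516, 0.1734, 0.1161]
orientation: [0.229, 0.973, 0.0, -0.0]
ft_force: [-5.7, 2.2, -0.6]
opening: 0.0098
grasp_force: 59.3
time: 16.62
ee_pos: [0.5171, 0.1754, 0.1161]
orientation: [0.229, 0.973, 0.0, -0.0]
ft_force: [-4.6, 2.4, -1.7]
opening: 0.0099
grasp_force: 59.5
t 16.62 p [0.5171 0.1754 0.1161] tool [-0.0005  0.0001  0.0001] axes [[-0.895, 0.447, -0.0], [0.447, 0.895, 0.0], [0.0, 0.0, -1.0]] j [-0.14  0.87 -0.47  1.72  0.57  0.69  0.19] F [-4.6  2.4 -1.7]
```

Not yet at the stop by force; nudge further until it is felt.

```bash
python3 inch.py '[{"xyz":[0, 0.0015, 0], "jaw":0.005}, {"jaw":0.005}, {"jaw":0.005}]'|egrep 'pos|ft'; python3 inch.py '[{"xyz":[0, 0.0015, 0], "jaw":0.005}, {"jaw":0.005}, {"jaw":0.005}]'|egrep 'pos|ft'
```

```text
ee_pos: [0.5173, 0.1758, 0.1159]
ft_force: [-8.0, -2.6, 0.5]
ee_pos: [0.5174, 0.1758, 0.1158]
ft_force: [-12.7, -8.9, 3.6]
```

The stop is reached. Release and go up.

```bash
python3 inch.py '[{"jaw":0.035}, {"jaw":0.035}, {"jaw":0.035}, {"jaw":0.035}, {"xyz":[0, 0, -0.01], "jaw":0.035}, {"xyz":[0, 0, -0.03], "jaw":0.035}, {"xyz":[0, 0, -0.04], "jaw":0.085}, {"xyz":[0, 0, -0.04], "jaw":0.085}, {"xyz":[0, 0, -0.02], "jaw":0.085}, {"jaw":0.085}]'
python3 inch.py '[{"xyz":[0, -0.03, 0], "jaw":0.085}, {"xyz":[0, -0.04, 0], "jaw":0.085}, {"xyz":[0, -0.04, 0], "jaw":0.085}, {"xyz":[0, -0.04, 0], "jaw":0.085}, {"xyz":[0, -0.03, 0], "jaw":0.085}, {"jaw":0.085}, {"jaw":0.085}]'
python3 - <<'E'
from workcell import arm, camrig, ticket
import cv2,numpy as np
f=camrig.grab_frame("scene");a=f["pixels"][140:340,110:430];t=camrig.grab_frame("top"); cv2.imwrite("pics/end.png",np.vstack([cv2.resize(a,(560,350)),cv2.resize(t["pixels"][140:320,110:440],(560,240))]))
E
```

```text
time: 17.95
ee_pos: [0.5196, 0.1782, 0.2611]
orientation: [0.23, 0.973, 0.002, 0.003]
ft_force: [-0.1, 0.8, -0.5]
opening: 0.0813
grasp_force: 0.0
time: 18.53
ee_pos: [0.4378, 0.0152, 0.2565]
orientation: [0.231, 0.973, -0.0, 0.0]
ft_force: [0.2, 0.6, 1.0]
opening: 0.0849
grasp_force: 0.0
```

View pics/end.png

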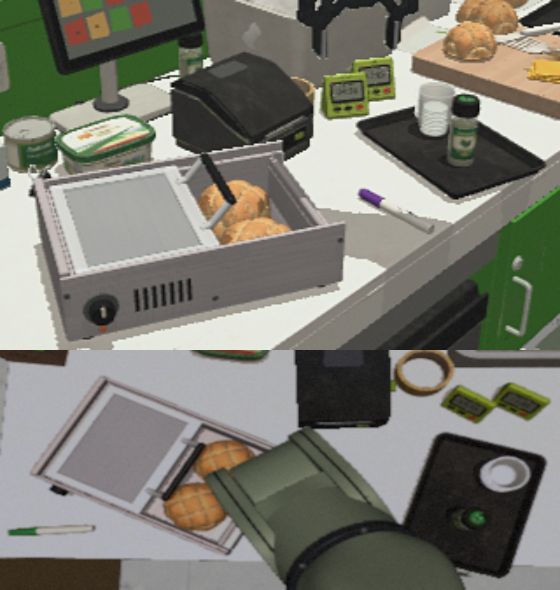

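The cover lies flat over the deck and fully back, with the bar at about (218,180). The buns are uncovered, and the jar (462,130) and cups (435,108) stand on the tray.

```bash
python3 -c "
from workcell import arm, camrig, ticket
print(ticket.sign_off())"
```

```text
the job is handed in; nothing more can be done
None
```

The job is handed in at about 19 s of robot time: the jar stands on the tray beside the upright cups, and the cover is slid back to its stop and lies flat over the deck.

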